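# Shift the tube mixer into third gear and start it

### The job

The tube roller mixer is to run in third gear. Only pushing with the fingertips or the outside of the fingers, never gripping the gear lever, bring it to neutral along the left-hand channel of its H-shaped gate, push it across to the right, and then forward, away from you, fully home into the third slot (the one with three dots). Once it is home, press the green start button all the way down and let it go; do not press the red stop button, and leave the tubes on the rollers and everything else on the desk where it is.

Things in the scene. Friction and masses are not known exactly. Their poses are not given: they have to be found in the camera images.
- mixer: Tube roller mixer, fixed to the desk: white box 200 mm deep (its x), 460 mm long (its y), turned by up to 0.2 rad. Left half (+y): roller bed; right half (-y): grey control deck, 82 mm above the desk. Origin: centre of its underside. x points forward (away from the operator), y left, z up. The axes of gate_mid, slot3_end and lever_pivot are parallel to these.
- gate_mid (a point): Middle of the top of the bright metal gate plate (108 x 100 mm, 6 mm thick, top 98 mm above the desk), at mixer (0, -0.150, 0.098). Its H: two channels along x, 12 mm wide, centred 12.2 mm left and right of the middle, joined in the middle by the neutral channel, 16 mm wide, along y. The steel lever shaft, 8 mm thick, runs in the H; the plate's edges stop it.
- slot3_end (a point): Forward end of the third slot, on the plate's top: forward right end of the H, three black dots beside it. The other ends: first slot forward left (one black dot), second back left (two black dots), reverse back right (one red dot). The corners between the channels have 3 mm chamfers.
- lever_pivot (a point): Point about which the lever leans both ways, at mixer (0, -0.150, 0.035), 140 mm below the knob's centre along the lever. With f and a the values of lever_fore and lever_across, the knob's centre stands at mixer (0.140 sin f, -0.150 - 0.140 sin a cos f, 0.035 + 0.140 cos a cos f).
- knob (a point): Centre of the gear lever's black knob: a rounded square block 30 x 30 mm, 36 mm high, on a black stem 16 mm thick; about 172 mm above the desk in neutral at either side, 166 mm in a slot. Its axes lean with the lever. Pushed at the knob the lever yields at about 2 N and stays where it is left (friction, no spring).
- lever_fore (a joint): Lean of the gear lever forward (+, mixer +x) or back (-), rad; 0 is neutral. The slot ends stop it at about +0.30 and -0.30. It can be moved across only while this is within about 0.06 of 0. It starts anywhere from -0.28 to 0.28, in the left-hand channel.
- lever_across (a joint): Lean of the gear lever to the right (+, mixer -y) or left (-), rad; 0 is the middle of the neutral channel. The left channel lies at about -0.20, the right one at about +0.20; the outer walls stop it at about -0.22 and +0.22.
- start_top (a point): Centre of the top of the green start button, 28 mm across, at mixer (0.045, -0.035), 104 mm above the desk, in a black collar 44 mm across whose top lies 10 mm lower. Pressed straight down.
- start (a joint): Travel of the start button, m: 0 is out, 0.006 all the way down (about 4 N); it springs back.
- stop_top (a point): Centre of the top of the red stop button, of the same make, at mixer (-0.045, -0.035), 104 mm above the desk. Not to be pressed.
- stop (a joint): Travel of the stop button, m: 0 is out, 0.006 all the way down.
- tube_a: Loose blood tube with a purple cap, 12 mm thick and 76 mm long, lying on the rollers of the mixer's left half, its axis along the rollers, about 74 mm above the desk at its highest. Origin: the round end away from the cap; z along the tube to the cap. To be left alone.
- tube_b: Loose blood tube with a purple cap, 12 mm thick and 76 mm long, lying on the rollers of the mixer's left half, its axis along the rollers, about 74 mm above the desk at its highest. Origin: the round end away from the cap; z along the tube to the cap. To be left alone.
- tube_c: Loose blood tube with a purple cap, 12 mm thick and 76 mm long, lying on the rollers of the mixer's left half, its axis along the rollers, about 74 mm above the desk at its highest. Origin: the round end away from the cap; z along the tube to the cap. To be left alone.
- amber_bottle: Loose brown glass bottle with a white cap, 41 mm across, 82 mm high, standing on the desk to the right. Origin: centre of its underside. To be left alone.
- carton: Loose blue and white carton, 63 x 106 x 68 mm, on the desk to the right. Origin: centre of its underside. To be left alone.
- mailer: Loose blue plastic slide box, 31 x 83 x 22 mm, lying on the desk to the right. Origin: centre of its underside. To be left alone.
- dropper: Loose white squeeze bottle with a pointed nozzle, 41 mm across, 118 mm high, standing on the desk left of the mixer. Origin: centre of its underside. To be left alone.

How it is judged:
By the outcome, as a careful person would: the job done as asked, in the order asked, and still so for the second after the job is handed in, with the robot touching nothing.
It also fails if it takes over 58 s, if anything falls off the work surface, if the arm or the gripper's body presses on something with over 40 N, if the wrist force passes 120 N, or if a joint passes its speed limit or range.

### The arm

A 7-joint arm with a two-finger parallel gripper is mounted at the origin on a cart in front of the work surface, level with it; the furniture and walls round the work are solid. World frame = base frame: x ahead of the robot, y to its left, z up, the work surface at z = 0. Lengths are in m, angles in rad, forces in N, time in s.
With the tool pointing down it reaches from about 0.4 to 0.85 m from the base axis. Payload 10.4 kg.
Tool frame: the origin (TCP) lies midway between the tips of the shut fingers; the grasp point (between the pads) lies 19 mm behind it; x points along the fingers, z is the direction in which the jaws open and shut, and the axes are right-handed (so a half turn about x gives the same grasp; the last joint's range is limited). The gripper opens to 87 mm and grips with 3 to 60 N. Pads are 19 mm wide; open, the fingers measure 117 mm over their backs; the gripper's body (75 mm by 190 mm) begins 51 mm behind the grasp point.
Start: joints at [-1.312, 0.332, -0.065, 1.46, 0.022, 1.35, -0.088], TCP at [0.174, 0.6, 0.223] pointing down, gripper open.
Joint ranges: [-2.6, 2.6], [-0.5, 2.12], [-1.47, 1.34], [0.16, 2.42], [-1.27, 4.41], [0.06, 2.06], [-2.6, 2.6]. Speed limits (rad/s): [2.22, 2.22, 2.79, 2.79, 3.14, 3.14, 3.14].

### API

Orientations are given as a unit quaternion [x, y, z, w].
In Python, from bench import read_state, camera, camera_params, close_job gives the robot as it stands.
- The arm moves only by the tool arm_command, never from a script. Its argument "targets" is a list of rows, each a list of 7 numbers: the closure in counts, from 0 (fully open) to 255 (shut), then the shift along the tool's x, y, z in mm, then the turn, a rotation vector about the tool's x, y, z in rad. A call has 1 to 10 rows; each row is the pose to reach, as a shift and turn from the pose commanded when the call began, along the tool's axes at that moment; what a row does not reach only later rows make up. A row lasts 1/10 s, in which the tool goes at most 50 mm and 8.59 degrees, less where a joint would pass 70% of its speed; a pose out of reach is approached as far as the arm can. A call with a gripper value outside its range is refused whole. The fingers move at their own pace and stop on an object; "newtons" is the grip in N (left out, the last holds). Time passes only in rows, so rows that repeat a pose let the fingers close. It gives the time, the measured TCP pose, the force and the opening at its end, in the units of the state.
- read_state(): the state, without advancing time (a new reading comes with each control period).
- camera(name): name is "side" or "top"; returns the picture (420x560x3 uint8, red, green, blue); there is no depth.
- camera_params(name): a dict with "intrinsics" (3x3 intrinsics, pixels), "dist" ([k1, k2, p1, p2, k3] as OpenCV has them; the pictures are not rectified), "xyz" and "orientation" of the camera in the world. Camera axes: x right, y down, z forward; pixel columns grow to the right and rows downward; lengths in m; the calibration is good to about 2 mm. A picture is of the moment at which its call begins. camera_params takes no time and is no camera call.
- close_job(): hands the job in, once; it reports no verdict.
The state is a dict: "time": time; "joint_positions": joint angles; "joint_vel": joint speeds; "joint_torque": joint torques, N m; "ee_pos": TCP position; "eef_rot": TCP orientation; "ft_force": force on the tool from outside, world axes, zero at the start; "torque": the same for the moment, N m; "width": finger opening in m.
Only numpy, scipy, OpenCV 4.12 (cv2) and the standard library are available. Lean on these libraries where they do the work, as an engineer would, in place of code of your own. Each camera call takes 0.05 s, during which the arm holds its last target.

## Working session

There is one attempt and no reset: what is moved stays moved. The work goes in short steps, Python scripts to look and compute and a tool call to move; the robot and the scene stay as the last step left them, time stands still between calls to the robot, and variables do not carry over. Pictures are saved under pics/ and viewed, and the job is handed in when it is done.

Besides the shell and the picture viewer there is one more tool, called as a command line: name --pt "numbers of a row" for each row, then --argument value for the rest. arm_command: Moves the arm, as the interface text tells. Its arguments: {"type":"object","properties":{"targets":{"type":"array"},"newtons":{"type":"number"}},"required":["targets"]}

```bash
ls; mkdir -p pics
python3 - <<'E'
from bench import *
import cv2
s=read_state();print(s)
for n in("side","top"):
    p=camera_params(n);print(n,p)
    cv2.imwrite(f"pics/{n}0.png",camera(n)[:,:,::-1])
E
```

```text
pics
{'time': 0.0, 'joint_positions': array([-1.31158262,  0.33291207, -0.06470134,  1.46093092,  0.02159867,
        1.34988495, -0.08851616]), 'joint_vel': array([-0.00021886, -0.00102108, -0.00129913,  0.00159535, -0.00060699,
       -0.00082816, -0.00073678]), 'joint_torque': array([-1.39429052e-03, -6.23253465e+01,  2.39313970e-02, -3.89899457e+01,
       -6.14255969e-02,  3.98969161e-02,  1.47245332e-04]), 'ee_pos': array([0.17370968, 0.5999793 , 0.22173379]), 'eef_rot': array([-0.4251489 ,  0.56565682,  0.42450204,  0.5648706 ]), 'ft_force': array([-0.82509157, -0.40740714, -0.57578936]), 'torque': array([-0.08241508, -0.0042427 ,  0.0039896 ]), 'width': 0.086777651401788}
side {'intrinsics': array([[406.13857192,   0.        , 281.96928505],
       [  0.        , 406.13857192, 214.94254892],
       [  0.        ,   0.        ,   1.        ]]), 'dist': array([-0.0828846,  0.       ,  0.       ,  0.       ,  0.       ]), 'xyz': array([0.53943429, 1.11616434, 0.80309077]), 'orientation': array([ 0.01575904,  0.87357672, -0.48631594, -0.0105909 ])}
top {'intrinsics': array([[490.70818343,   0.        , 281.48888438],
       [  0.        , 490.70818343, 212.45003791],
       [  0.        ,   0.        ,   1.        ]]), 'dist': array([0.03248558, 0.        , 0.        , 0.        , 0.        ]), 'xyz': array([ 0.39864985, -0.0310593 ,  1.4657622 ]), 'orientation': array([-0.70659374,  0.70681014, -0.02300787,  0.02480628])}
```

View pics/side0.png

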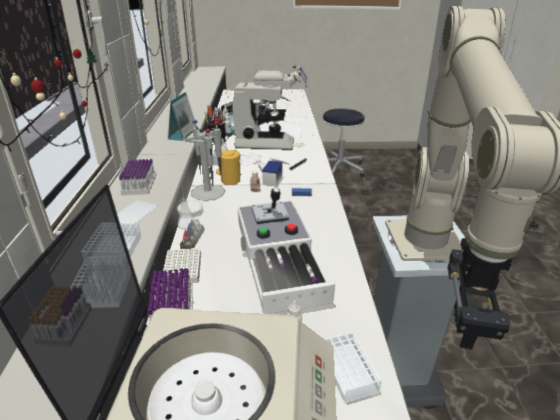

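View pics/top0.png

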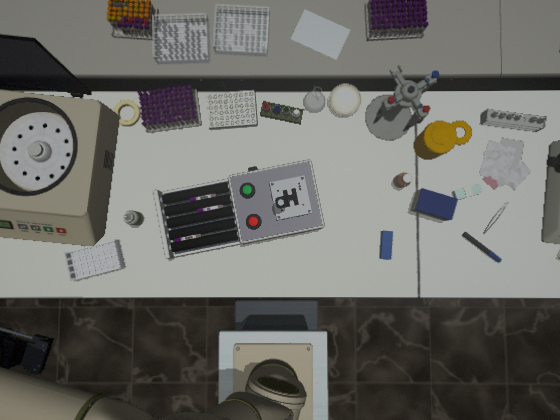

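Run:
```python
import cv2
t=cv2.imread("pics/top0.png");cv2.imwrite("pics/top0z.png",cv2.resize(t[150:262,150:335],None,fx=4.3,fy=4.3,interpolation=cv2.INTER_CUBIC))
t=cv2.imread("pics/side0.png");cv2.imwrite("pics/side0z.png",cv2.resize(t[180:310,225:345],None,fx=4.5,fy=4.5,interpolation=cv2.INTER_CUBIC))
```

```text
(no output)
```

View pics/top0z.png

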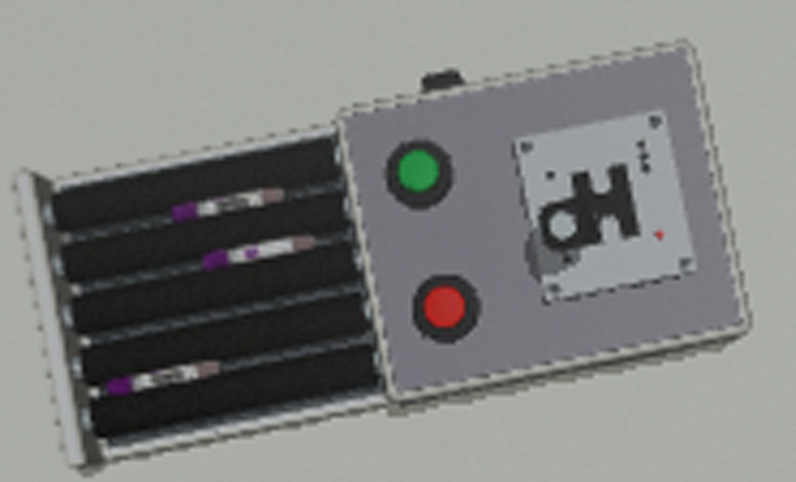

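View pics/side0z.png

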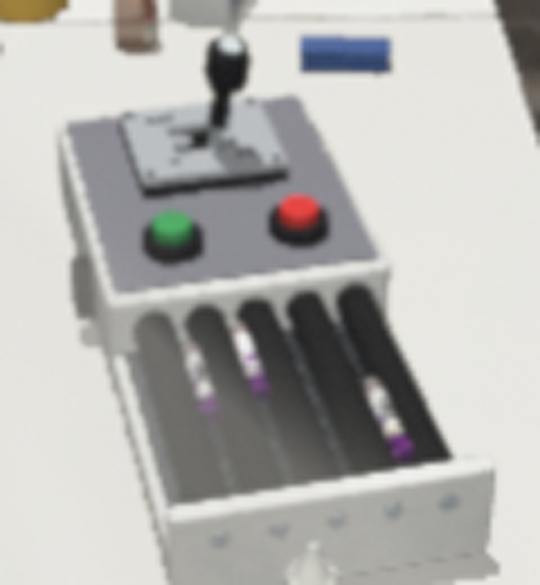

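```bash
cat > h.py <<'E'
import numpy as np, cv2
from scipy.spatial.transform import Rotation as R
from scipy.optimize import least_squares
from bench import *
def proj(n,P):
    p=camera_params(n);Rc=R.from_quat(p["orientation"]).as_matrix()
    Q=(np.atleast_2d(P)-p["xyz"])@Rc
    return cv2.projectPoints(Q,np.zeros(3),np.zeros(3),p["intrinsics"],p["dist"])[0][:,0]
def mix(x,y,t,P): return np.atleast_2d(P)@R.from_euler('z',t).as_matrix().T+[x,y,0]
def knob(f,a,L=.140): return np.array([L*np.sin(f),-.150-L*np.sin(a)*np.cos(f),.035+L*np.cos(a)*np.cos(f)])
E
python3 - <<'E'
from h import *
z=lambda u,s,o:(np.array(u)+.5)/s-.5+np.array(o)
top=z([(418,172),(445,307),(516,143),(663,112),(694,265),(548,302)],4.3,(150,150))
side=z([(171,228),(299,210)],4.5,(225,180))
M=np.array([[.045,-.035,.104],[-.045,-.035,.104],[.054,-.1,.098],[.054,-.2,.098],[-.054,-.2,.098],[-.054,-.1,.098]])
kt=z([(565,223)],4.3,(150,150)); ks=z([(228,65)],4.5,(225,180))
f=lambda v:np.r_[(proj("top",mix(*v,M))-top).ravel(),(proj("side",mix(*v,M[:2]))-side).ravel()]
r=least_squares(f,[.6,0,.2]);print(r.x,r.fun.round(2))
# M plate is 108x100: test swapped
v=r.x
g=lambda q:np.r_[(proj("top",mix(*v,knob(q[0],q[1],.158)))-kt).ravel(),(proj("side",mix(*v,knob(*q)))-ks).ravel()]
k=least_squares(g,[0,-.2]);print(k.x,k.fun.round(2),mix(*v,knob(*k.x)))
for n,m in(("start",M[0]),("gate",[0,-.15,.098]),("knobN_L",knob(0,-.2)),("knob_end",knob(.3,.2)),("knobN_R",knob(0,.2))):print(n,mix(*v,m))
import cv2
print(R.from_quat(read_state()["eef_rot"]).as_matrix().round(3))
for n in("top","side"):
    im=cv2.imread(f"pics/{n}0.png");s=4;im=cv2.resize(im,None,fx=s,fy=s,interpolation=cv2.INTER_CUBIC)
    c=np.array([[a,b,h] for h in(0,.082) for a in(-.1,.1) for b in(-.23,.23,0)])
    for P,col in((M,(0,0,255)),(c,(255,0,0)),(knob(*k.x),(0,255,0)),(knob(*k.x,.158),(0,255,255)),(np.array([0,-.15,.035]),(255,0,255))):
        for q in proj(n,mix(*v,P)): cv2.circle(im,tuple(int(t) for t in (q+.5)*s),4,col,-1)
    b=(600,580,1360,1060) if n=="top" else (880,700,1420,1250)
    cv2.imwrite(f"pics/{n}0o.png",im[b[1]:b[3],b[0]:b[2]])
E
```

```text
[0.50437005 0.09504137 0.1998065 ] [-0.2  -0.23 -0.2  -0.05 -0.73 -0.95  0.   -0.79  0.59  1.25 -0.55 -0.25
  0.68 -1.27  0.37 -0.95]
[-0.09566337 -0.18510046] [ 0.01  0.08 -0.11  0.02] [[ 0.51594489 -0.02949029  0.17197931]]
start [[0.55542157 0.06966928 0.104     ]]
gate [[ 0.53414201 -0.05197438  0.098     ]]
knobN_L [[ 0.52862155 -0.02471403  0.17220932]]
knob_end [[ 0.57996562 -0.06980552  0.16608107]]
knobN_R [[ 0.53966246 -0.07923473  0.17220932]]
[[-0.    -0.961  0.278]
 [-0.001  0.278  0.961]
 [-1.    -0.    -0.001]]
```

View pics/top0o.png

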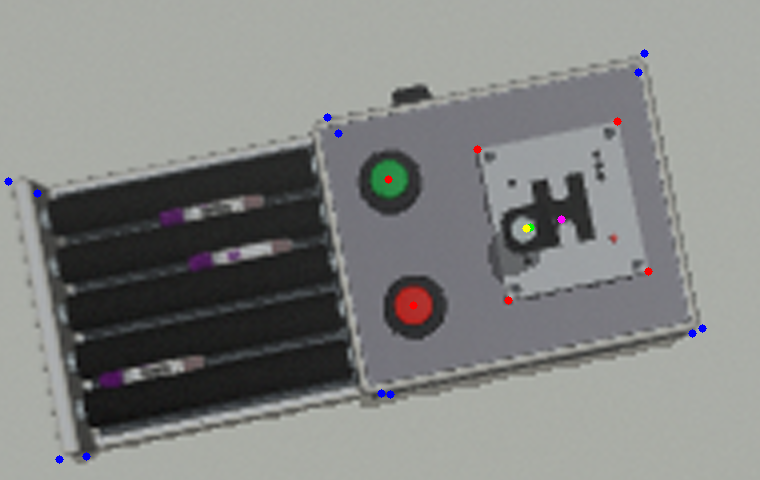

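View pics/side0o.png

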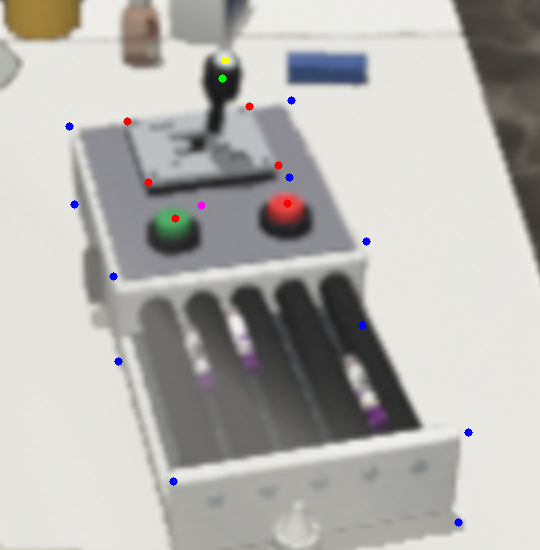

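```bash
cat >> h.py <<'E'
V=(0.5044,0.0950,0.1998)
def togo(m):
    "shift in tool mm to bring TCP to mixer point m, and rotvec for jaw along mixer y"
    s=read_state();Rt=R.from_quat(s["eef_rot"]);w=mix(*V,m)[0]
    t=V[2];T=np.array([[0,-np.cos(t),-np.sin(t)],[0,-np.sin(t),np.cos(t)],[-1,0,0]]).T
    T=np.column_stack([[0,0,-1],np.cross([-np.sin(t),np.cos(t),0],[0,0,-1]),[-np.sin(t),np.cos(t),0]])
    return w.round(4),(Rt.inv().apply(w-s["ee_pos"])*1000).round(1),(Rt.inv()*R.from_matrix(T)).as_rotvec().round(3)
def tcpm():
    s=read_state();return (R.from_euler('z',-V[2]).apply(s["ee_pos"]-[V[0],V[1],0])).round(4)
E
python3 - <<'E'
from h import *
print(togo([-.06,-.124,.42]),togo([-.06,-.124,.145]),tcpm())
# centrifuge corner triangulation
def ray(n,u):
    p=camera_params(n);q=cv2.undistortPoints(np.array([[u]],float),p["intrinsics"],p["dist"])[0,0]
    d=R.from_quat(p["orientation"]).apply([*q,1]);return p["xyz"],d/np.linalg.norm(d)
a,b=ray("top",(107,243));c,d=ray("side",(328,350))
s=np.linalg.lstsq(np.c_[b,-d],c-a,rcond=None)[0];print(a+s[0]*b,c+s[1]*d)
E
```

```text
(array([ 0.4702, -0.0384,  0.42  ]), array([-197.5, -462.3, -531. ]), array([-0.482, -0.001, -0.   ])) (array([ 0.4702, -0.0384,  0.145 ]), array([  77.5, -462.3, -530.7]), array([-0.482, -0.001, -0.   ])) [-0.2239  0.5606  0.2218]
[0.40697138 0.48028835 0.03059728] [0.40390948 0.48075912 0.03074726]
```

arm_command --pt "255 -50 0 0 0 0 0" --pt "255 -100 0 0 0 0 0" --pt "255 -150 0 0 0 0 0" --pt "255 -200 0 0 0 0 0" --pt "255 -200 0 0 0 0 0" --pt "255 -200 -35 -40 -0.1 0 0" --pt "255 -200 -70 -80 -0.2 0 0" --pt "255 -200 -105 -120 -0.3 0 0" --pt "255 -200 -140 -160 -0.4 0 0" --pt "255 -200 -175 -200 -0.48 0 0" --newtons 20

```text
time: 1.1
ee_pos: [0.2801, 0.3717, 0.4222]
eef_rot: [-0.548, 0.447, 0.548, 0.447]
ft_force: [1.2, -0.1, 1.8]
width: 0.0151
```

```bash
python3 -c "
from h import *
s=read_state();print(s['time'],s['joint_positions'],s['ft_force'],s['width'],tcpm());print(togo([-.06,-.124,.25]))"
```

```text
1.1 [-1.06401883 -0.05117429  0.03884743  1.48293476  0.0017671   1.71004201
  0.74791265] [ 1.19312048 -0.05924701  1.77223636] 0.015084120480426894 [-0.1649  0.3157  0.4222]
(array([ 0.4702, -0.0384,  0.25  ]), array([ 172.2, -103.9, -440. ]), array([ 0.002, -0.   , -0.   ]))
```

arm_command --pt "255 0 -10 -45 0 0 0" --pt "255 0 -20 -90 0 0 0" --pt "255 0 -35 -135 0 0 0" --pt "255 0 -45 -180 0 0 0" --pt "255 20 -60 -225 0 0 0" --pt "255 50 -70 -270 0 0 0" --pt "255 80 -80 -315 0 0 0" --pt "255 110 -90 -360 0 0 0" --pt "255 140 -100 -400 0 0 0" --pt "255 172 -104 -440 0 0 0"

```text
time: 2.1
ee_pos: [0.4637, -0.0248, 0.2609]
eef_rot: [0.547, -0.448, -0.547, -0.448]
ft_force: [1.5, 0.3, -1.1]
width: 0.0004
```

```bash
python3 -c "
from h import *
s=read_state();print(s['time'],s['joint_positions'],s['ft_force'],s['width'],tcpm());print(togo([-.06,-.124,.145]))
cv2.imwrite('pics/side1.png',cv2.resize(camera('side')[100:310,180:380,::-1],None,fx=2.8,fy=2.8))"
```

```text
2.1 [-0.70602867 -0.09454413  0.62944206  1.83376302  0.05634012  1.38379975
  1.6798417 ] [ 1.46004104  0.2657861  -1.07755566] 0.0004165768156921707 [-0.0637 -0.1093  0.2609]
(array([ 0.4702, -0.0384,  0.145 ]), array([115.9,  -3.6, -14.7]), array([-0.002,  0.   ,  0.001]))
```

View pics/side1.png

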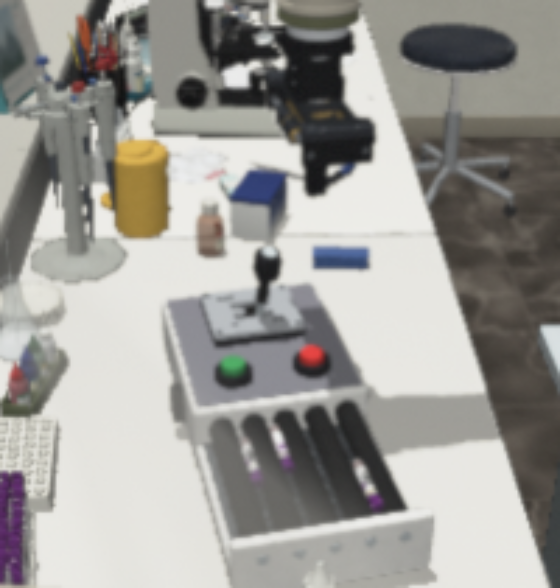

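arm_command --pt "255 20 0 0 0 0 0" --pt "255 40 0 0 0 0 0" --pt "255 40 0 0 0 0 0" --pt "255 40 0 0 0 0 0"

```text
time: 2.55
ee_pos: [0.4632, -0.0231, 0.2223]
eef_rot: [-0.547, 0.448, 0.547, 0.448]
ft_force: [0.1, 0.4, -0.0]
width: 0.0003
```

```bash
python3 -c "
from h import *
s=read_state();print(s['time'],s['ft_force'],s['width'],tcpm());print(togo([-.06,-.124,.145]))"
```

```text
2.55 [ 0.08285382  0.44661596 -0.04308874] 0.00032038887646289777 [-0.0638 -0.1075  0.2223]
(array([ 0.4702, -0.0384,  0.145 ]), array([ 77.3,  -3.8, -16.4]), array([-0.002, -0.   , -0.   ]))
```

arm_command --pt "255 20 -2 -8 0 0 0" --pt "255 40 -4 -16 0 0 0" --pt "255 60 -4 -16 0 0 0" --pt "255 77 -4 -16 0 0 0" --pt "255 77 -4 -16 0 0 0" --pt "255 77 -4 -16 0 0 0"

```text
time: 3.15
ee_pos: [0.471, -0.0378, 0.1461]
eef_rot: [0.547, -0.448, -0.547, -0.448]
ft_force: [0.2, -0.0, 1.3]
width: 0.0002
```

```bash
python3 -c "
from h import *
s=read_state();print(s['time'],s['ft_force'],s['width'],tcpm());print(togo([-.06,-.124,.145]))
cv2.imwrite('pics/side2.png',cv2.resize(camera('side')[150:270,220:340,::-1],None,fx=4.5,fy=4.5))
cv2.imwrite('pics/top2.png',cv2.resize(camera('top')[120:280,200:360,::-1],None,fx=3.5,fy=3.5))"
```

```text
3.15 [ 0.1701175  -0.04833078  1.27318639] 0.00021822995838319617 [-0.0591 -0.1235  0.1461]
(array([ 0.4702, -0.0384,  0.145 ]), array([ 1.1,  0.9, -0.5]), array([-0.001, -0.   ,  0.001]))
```

View pics/side2.png

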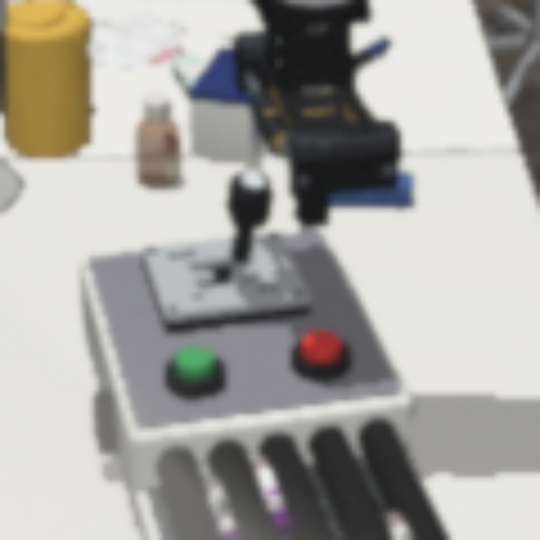

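View pics/top2.png

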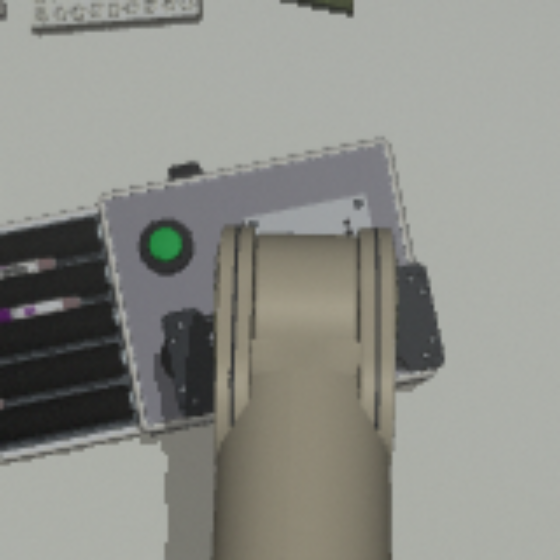

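arm_command --pt "255 0 -5 0 0 0 0" --pt "255 0 -10 0 0 0 0" --pt "255 0 -14 0 0 0 0" --pt "255 0 -17 0 0 0 0" --pt "255 0 -20 0 0 0 0" --pt "255 0 -23 0 0 0 0" --pt "255 0 -26 0 0 0 0" --pt "255 0 -29 0 0 0 0" --pt "255 0 -32 0 0 0 0" --pt "255 0 -32 0 0 0 0"

```text
time: 4.25
ee_pos: [0.5021, -0.0316, 0.1449]
eef_rot: [0.547, -0.448, -0.547, -0.448]
ft_force: [-1.5, -0.2, 1.3]
width: 0.0006
```

```bash
python3 -c "
from h import *
s=read_state();print(s['time'],s['ft_force'],s['width'],tcpm())
cv2.imwrite('pics/side3.png',cv2.resize(camera('side')[150:270,220:340,::-1],None,fx=4.5,fy=4.5,interpolation=cv2.INTER_CUBIC))"
```

```text
4.25 [-1.51908447 -0.15375475  1.27343947] 0.0005633473874426403 [-0.0274 -0.1236  0.1449]
```

View pics/side3.png

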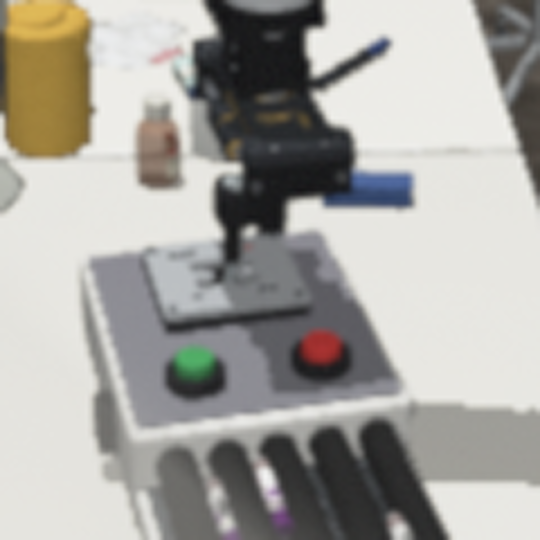

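arm_command --pt "255 0 -2 0 0 0 0" --pt "255 0 -2 0 0 0 0" --pt "255 0 8 0 0 0 0" --pt "255 0 18 0 0 0 0" --pt "255 0 18 20 0 0 0" --pt "255 0 18 40 0 0 0" --pt "255 0 18 54 0 0 0" --pt "255 0 0 54 0 0 0" --pt "255 0 -20 54 0 0 0" --pt "255 0 -28 54 0 0 0"

```text
time: 5.3
ee_pos: [0.5192, 0.0271, 0.1452]
eef_rot: [0.547, -0.448, -0.547, -0.448]
ft_force: [0.2, -0.4, 0.4]
width: 0.0008
```

```bash
python3 -c "
from h import *
s=read_state();print(s['time'],s['ft_force'],s['width'],tcpm())
cv2.imwrite('pics/side4.png',cv2.resize(camera('side')[150:270,220:340,::-1],None,fx=4.5,fy=4.5,interpolation=cv2.INTER_CUBIC))
cv2.imwrite('pics/top4.png',cv2.resize(camera('top')[120:280,200:360,::-1],None,fx=3.5,fy=3.5))
for f in (-.1,-.05,0,.05): print(f,(proj('side',mix(*V,knob(f,-.19)))[0]-[220,150])*4.5)"
```

```text
5.3 [ 0.22447825 -0.35317973  0.43926958] 0.0007519997394329493 [ 0.001  -0.0695  0.1452]
-0.1 [249.24887505 198.86589918]
-0.05 [239.74109388 199.3858629 ]
0 [230.16949927 200.28859129]
0.05 [220.56307465 201.57266913]
```

View pics/side4.png

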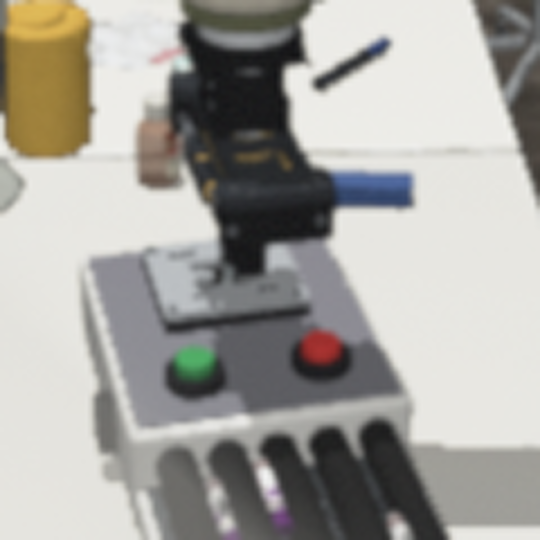

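View pics/top4.png

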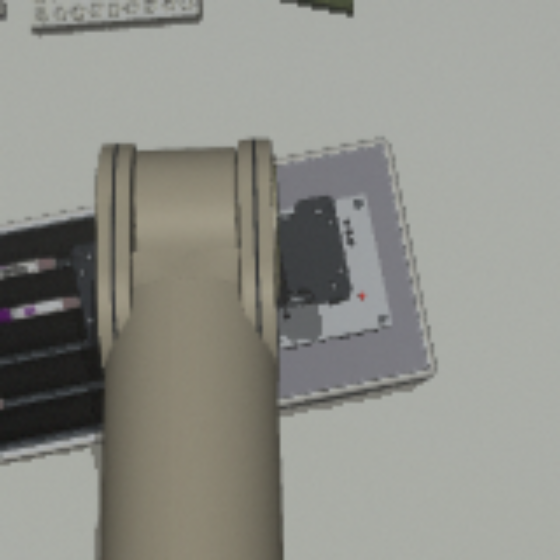

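arm_command --pt "255 0 0 -8 0 0 0" --pt "255 0 0 -15 0 0 0" --pt "255 0 0 -19 0 0 0" --pt "255 0 0 -23 0 0 0" --pt "255 0 0 -27 0 0 0" --pt "255 0 0 -31 0 0 0" --pt "255 0 0 -35 0 0 0" --pt "255 0 0 -38 0 0 0"

```text
time: 6.2
ee_pos: [0.5263, -0.0108, 0.145]
eef_rot: [0.547, -0.448, -0.547, -0.448]
ft_force: [-0.6, 2.8, 2.2]
width: 0.0004
```

```bash
python3 -c "
from h import *
s=read_state();print(s['time'],s['ft_force'],s['width'],tcpm())"
```

```text
6.2 [-0.64446312  2.79014167  2.24143015] 0.0004154802621730285 [ 0.0004 -0.108   0.145 ]
```

arm_command --pt "255 0 0 -4 0 0 0" --pt "255 0 0 -8 0 0 0" --pt "255 0 0 -12 0 0 0" --pt "255 0 0 -16 0 0 0" --pt "255 0 0 -20 0 0 0" --pt "255 0 0 -24 0 0 0" --pt "255 0 0 -28 0 0 0" --pt "255 0 0 -31 0 0 0" --pt "255 0 0 -34 0 0 0" --pt "255 0 0 -35 0 0 0"

```text
time: 7.2
ee_pos: [0.5329, -0.0452, 0.1448]
eef_rot: [-0.547, 0.448, 0.547, 0.448]
ft_force: [-0.9, 2.0, -0.6]
width: 0.0005
```

```bash
python3 -c "
from h import *
s=read_state();print(s['time'],s['ft_force'],s['width'],tcpm())"
```

```text
7.2 [-0.94013282  2.01766992 -0.55994424] 0.0005175201709452331 [ 1.000e-04 -1.431e-01  1.448e-01]
```

Push a little more towards the wall, then back off left and clear to look.

arm_command --pt "255 0 0 -2 0 0 0" --pt "255 0 0 -3 0 0 0" --pt "255 0 0 -3 0 0 0"

```text
time: 7.5
ee_pos: [0.5335, -0.0479, 0.1449]
eef_rot: [-0.547, 0.448, 0.547, 0.448]
ft_force: [0.1, 1.4, -0.7]
width: 0.0003
```

```bash
python3 -c "
from h import *
s=read_state();print(s['time'],s['ft_force'],s['width'],tcpm())"
```

```text
7.5 [ 0.10417445  1.3509786  -0.73906884] 0.00026305178941617006 [ 0.0002 -0.1458  0.1449]
```

arm_command --pt "255 0 0 10 0 0 0" --pt "255 0 0 25 0 0 0" --pt "255 0 25 30 0 0 0" --pt "255 0 50 30 0 0 0" --pt "255 0 65 30 0 0 0" --pt "255 0 65 0 0 0 0" --pt "255 0 65 -30 0 0 0" --pt "255 0 65 -30 0 0 0"

```text
time: 8.3
ee_pos: [0.476, -0.0931, 0.1454]
eef_rot: [0.547, -0.449, -0.545, -0.449]
ft_force: [-0.0, -0.1, -0.2]
width: 0.0005
```

```bash
python3 -c "
from h import *
s=read_state();print(s['time'],s['ft_force'],s['width'],tcpm())
cv2.imwrite('pics/side5.png',cv2.resize(camera('side')[150:270,220:340,::-1],None,fx=4.5,fy=4.5,interpolation=cv2.INTER_CUBIC))
cv2.imwrite('pics/top5.png',cv2.resize(camera('top')[120:280,200:360,::-1],None,fx=3.5,fy=3.5))
for f in (-.1,-.05,0,.05): print(f,(proj('side',mix(*V,knob(f,.19)))[0]-[220,150])*4.5,(proj('top',mix(*V,knob(f,.19,.158)))[0]-[200,120])*3.5)"
```

```text
8.3 [-0.01883307 -0.05251413 -0.17523888] 0.0004913467124332058 [-0.0652 -0.1787  0.1454]
-0.1 [233.44025064 165.37931532] [360.8089863  270.74128808]
-0.05 [224.16432184 165.71774801] [358.86042922 260.3351198 ]
0 [214.86923716 166.51324025] [356.78845354 249.97895904]
0.05 [205.58082913 167.7650537 ] [354.60018385 239.70793234]
```

View pics/side5.png

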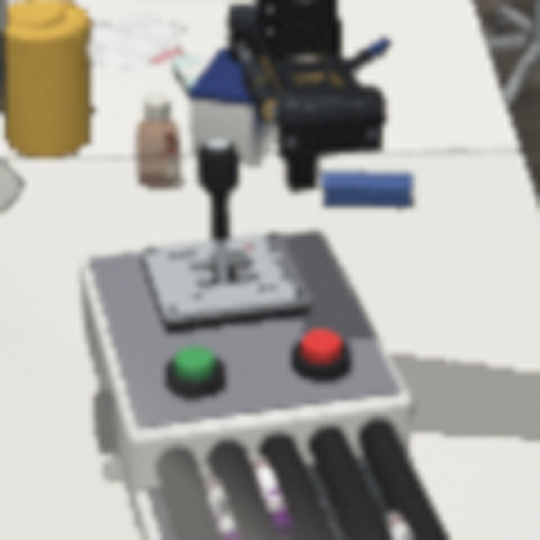

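View pics/top5.png

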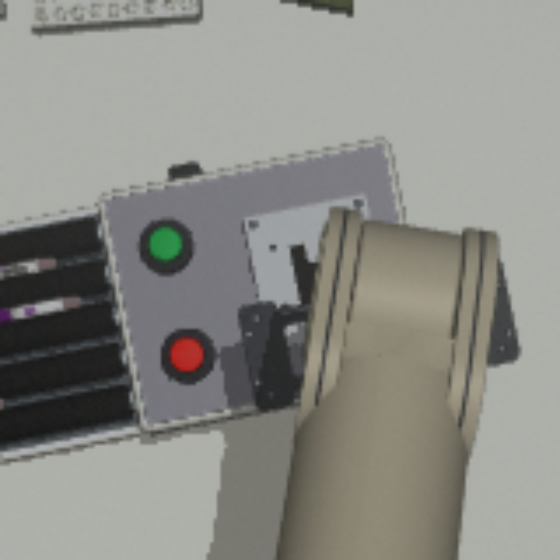

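arm_command --pt "255 0 -12 0 0 0 0" --pt "255 0 -24 0 0 0 0" --pt "255 0 -34 0 0 0 0" --pt "255 0 -38 0 0 0 0" --pt "255 0 -42 0 0 0 0" --pt "255 0 -46 0 0 0 0" --pt "255 0 -50 0 0 0 0" --pt "255 0 -54 0 0 0 0" --pt "255 0 -58 0 0 0 0" --pt "255 0 -61 0 0 0 0"

```text
time: 9.4
ee_pos: [0.5358, -0.0778, 0.1449]
eef_rot: [-0.547, 0.448, 0.547, 0.448]
ft_force: [-2.6, 1.2, 0.4]
width: 0.0001
```

```bash
python3 -c "
from h import *
s=read_state();print(s['time'],s['ft_force'],s['width'],tcpm())"
```

```text
9.4 [-2.55045912  1.21409388  0.35122462] 0.00013689262583505268 [-0.0035 -0.1756  0.1449]
```

arm_command --pt "255 0 -4 0 0 0 0" --pt "255 0 -8 0 0 0 0" --pt "255 0 -11 0 0 0 0" --pt "255 0 -13 0 0 0 0" --pt "255 0 -15 0 0 0 0" --pt "255 0 -16 0 0 0 0" --pt "255 0 -16 0 0 0 0"

```text
time: 10.1
ee_pos: [0.5514, -0.0748, 0.145]
eef_rot: [0.547, -0.448, -0.547, -0.448]
ft_force: [-0.7, -0.2, -0.9]
width: 0.0005
```

```bash
python3 -c "
from h import *
s=read_state();print(s['time'],s['ft_force'],s['width'],tcpm())"
```

```text
10.1 [-0.73980193 -0.20934802 -0.85147969] 0.00046356809828621064 [ 0.0124 -0.1758  0.145 ]
```

Not yet at the stop; continuing in 1 mm rows.

arm_command --pt "255 0 -1 0 0 0 0" --pt "255 0 -2 0 0 0 0" --pt "255 0 -3 0 0 0 0" --pt "255 0 -3 0 0 0 0"

```text
time: 10.5
ee_pos: [0.5538, -0.0743, 0.1447]
eef_rot: [-0.547, 0.448, 0.547, 0.448]
ft_force: [-3.6, -0.2, -2.7]
width: 0.0006
```

```bash
python3 -c "
from h import *
s=read_state();print(s['time'],s['ft_force'],s['width'],tcpm())
cv2.imwrite('pics/side6.png',cv2.resize(camera('side')[150:270,220:340,::-1],None,fx=4.5,fy=4.5,interpolation=cv2.INTER_CUBIC))
for f in (.2,.25,.28,.3): print(f,(proj('side',mix(*V,knob(f,.2)))[0]-[220,150])*4.5)"
```

```text
10.5 [-3.56793556 -0.17427797 -2.72907362] 0.0006268505447398197 [ 0.0148 -0.1757  0.1447]
0.2 [177.6777843  173.70927142]
0.25 [168.68766844 176.75347631]
0.28 [163.35748796 178.78811846]
0.3 [159.83402042 180.23010645]
```

View pics/side6.png

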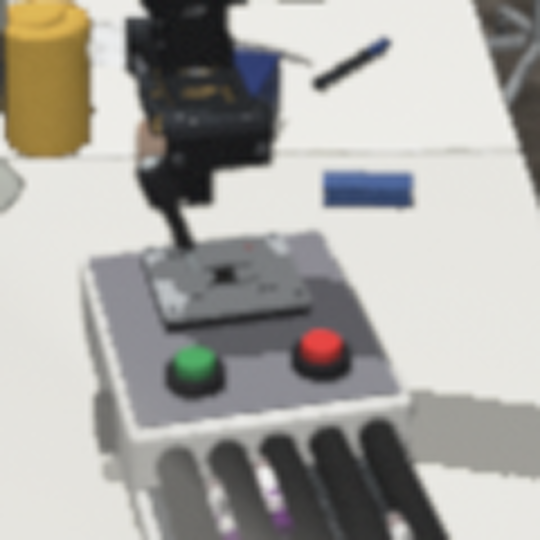

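arm_command --pt "255 0 -1 0 0 0 0" --pt "255 0 -2 0 0 0 0" --pt "255 0 -3 0 0 0 0" --pt "255 0 -3 0 0 0 0"

```text
time: 10.95
ee_pos: [0.5554, -0.074, 0.1443]
eef_rot: [-0.546, 0.449, 0.548, 0.447]
ft_force: [-10.1, -0.9, -0.3]
width: 0.0004
```

```bash
python3 -c "
from h import *
s=read_state();print(s['time'],s['ft_force'],s['width'],tcpm())"
```

```text
10.95 [-10.05040896  -0.88287674  -0.28828579] 0.000441212156400315 [ 0.0165 -0.1758  0.1443]
```

arm_command --pt "255 0 -1 0 0 0 0" --pt "255 0 -2 0 0 0 0" --pt "255 0 -2 0 0 0 0"

```text
time: 11.25
ee_pos: [0.5563, -0.0739, 0.1441]
eef_rot: [-0.545, 0.45, 0.549, 0.447]
ft_force: [-16.9, -2.3, 0.7]
width: 0.0005
```

```bash
python3 -c "
from h import *
s=read_state();print(s['time'],s['ft_force'],s['width'],tcpm())"
```

```text
11.25 [-16.94576897  -2.26625462   0.71613102] 0.0004795737976686621 [ 0.0174 -0.1759  0.1441]
```

arm_command --pt "255 0 5 0 0 0 0" --pt "255 0 20 0 0 0 0" --pt "255 0 40 0 0 0 0" --pt "255 0 60 0 0 0 0" --pt "255 0 80 0 0 0 0" --pt "255 -40 80 0 0 0 0" --pt "255 -85 80 40 0 0 0" --pt "255 -85 80 90 0 0 0" --pt "255 -85 80 140 0 0 0" --pt "255 -85 80 140 0 0 0"

```text
time: 12.25
ee_pos: [0.4531, 0.0546, 0.2313]
eef_rot: [0.549, -0.444, -0.548, -0.448]
ft_force: [0.3, -0.5, -0.6]
width: 0.0003
```

```bash
python3 -c "
from h import *
s=read_state();print(s['time'],s['ft_force'],s['width'],tcpm())
print(togo([.045,-.035,.115]))
cv2.imwrite('pics/side7.png',cv2.resize(camera('side')[150:270,220:340,::-1],None,fx=4.5,fy=4.5,interpolation=cv2.INTER_CUBIC))
cv2.imwrite('pics/top7.png',cv2.resize(camera('top')[120:280,200:360,::-1],None,fx=3.5,fy=3.5))
for f in (.2,.25,.28,.3): print(f,(proj('side',mix(*V,knob(f,.2)))[0]-[220,150])*4.5,(proj('top',mix(*V,knob(f,.19,.158)))[0]-[200,120])*3.5)"
```

```text
12.25 [ 0.31365075 -0.54600196 -0.59489563] 0.0003231938878457898 [-0.0583 -0.0294  0.2313]
(array([0.5555, 0.0696, 0.115 ]), array([ 116.7, -102.8,   -6.6]), array([0.006, 0.003, 0.004]))
0.2 [177.6777843  173.70927142] [347.41579874 209.74914861]
0.25 [168.68766844 176.75347631] [344.8425121  200.15818126]
0.28 [163.35748796 178.78811846] [343.2622268 194.5218054]
0.3 [159.83402042 180.23010645] [342.1947979  190.81749282]
```

View pics/side7.png

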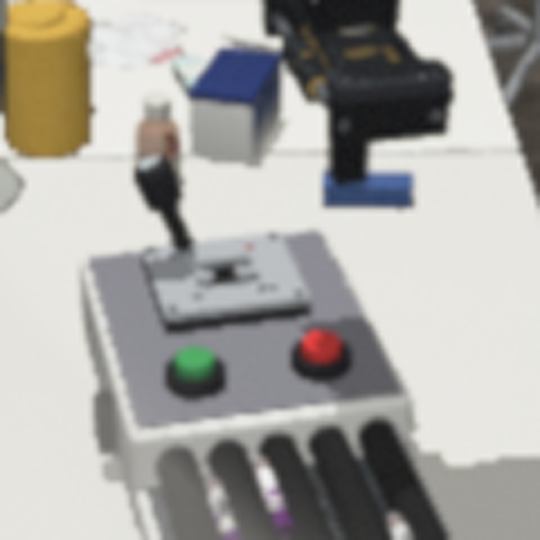

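View pics/top7.png

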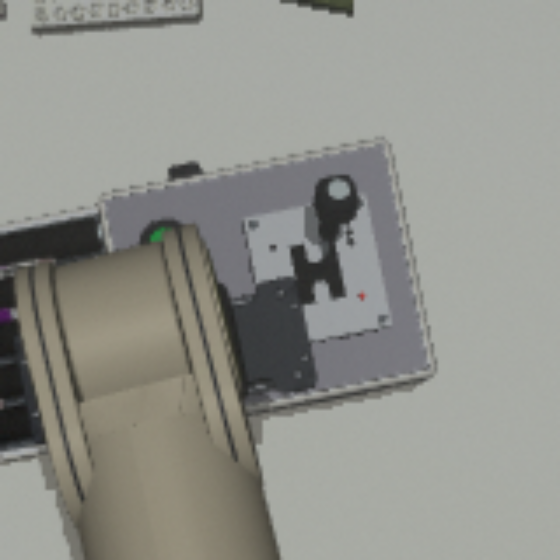

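arm_command --pt "255 0 -35 -3 0 0 0" --pt "255 0 -70 -6 0 0 0" --pt "255 0 -103 -6 0 0 0" --pt "255 20 -103 -6 0 0 0" --pt "255 45 -103 -6 0 0 0" --pt "255 70 -103 -6 0 0 0" --pt "255 90 -103 -6 0 0 0" --pt "255 106 -103 -6 0 0 0" --pt "255 106 -103 -6 0 0 0" --pt "255 106 -103 -6 0 0 0"

```text
time: 13.35
ee_pos: [0.5561, 0.0614, 0.1247]
eef_rot: [0.547, -0.448, -0.546, -0.449]
ft_force: [-0.6, 0.3, -0.1]
width: 0.0007
```

```bash
python3 -c "
from h import *
s=read_state();print(s['time'],s['ft_force'],s['width'],tcpm())
print(togo([.045,-.035,.104]))
cv2.imwrite('pics/side8.png',cv2.resize(camera('side')[150:270,220:340,::-1],None,fx=4.5,fy=4.5,interpolation=cv2.INTER_CUBIC))"
```

```text
13.35 [-0.60988783  0.32039978 -0.14606932] 0.0006726532280847365 [ 0.044  -0.0432  0.1247]
(array([0.5555, 0.0696, 0.104 ]), array([20.7, -1. ,  8.2]), array([-0.003, -0.001,  0.001]))
```

View pics/side8.png

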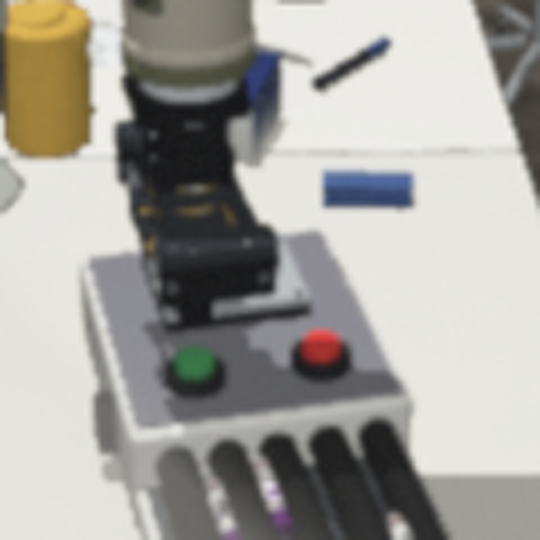

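arm_command --pt "255 0 -1 8 0 0 0" --pt "255 5 -1 8 0 0 0" --pt "255 10 -1 8 0 0 0" --pt "255 15 -1 8 0 0 0" --pt "255 18 -1 8 0 0 0" --pt "255 18 -1 8 0 0 0"

```text
time: 14.0
ee_pos: [0.5543, 0.0705, 0.1054]
eef_rot: [-0.547, 0.448, 0.547, 0.448]
ft_force: [0.3, 0.1, -0.7]
width: 0.0005
```

```bash
python3 -c "
from h import *
s=read_state();print(s['time'],s['ft_force'],s['width'],tcpm())
print(togo([.045,-.035,.104]))
cv2.imwrite('pics/side9.png',cv2.resize(camera('side')[150:270,220:340,::-1],None,fx=4.5,fy=4.5,interpolation=cv2.INTER_CUBIC))"
```

```text
14.0 [ 0.31027421  0.05413739 -0.69717078] 0.0004896581120380318 [ 0.0441 -0.0339  0.1054]
(array([0.5555, 0.0696, 0.104 ]), array([ 1.4, -0.9, -1.1]), array([-0.002, -0.   , -0.001]))
```

View pics/side9.png

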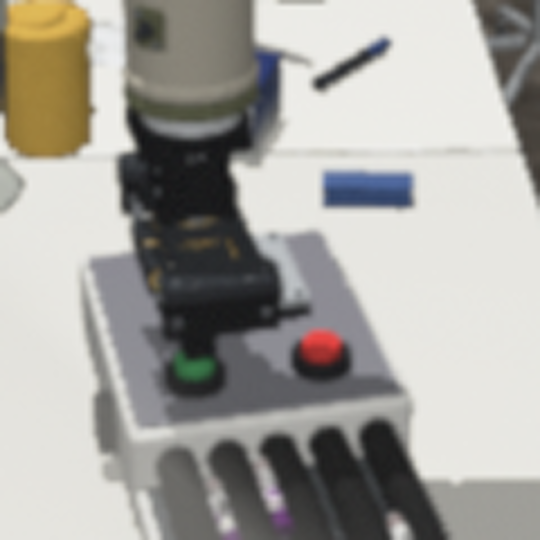

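arm_command --pt "255 1.5 0 0 0 0 0" --pt "255 3 0 0 0 0 0" --pt "255 4.5 0 0 0 0 0" --pt "255 6 0 0 0 0 0" --pt "255 7.5 0 0 0 0 0" --pt "255 7.5 0 0 0 0 0"

```text
time: 14.65
ee_pos: [0.5549, 0.0707, 0.0986]
eef_rot: [0.547, -0.448, -0.547, -0.448]
ft_force: [-0.1, -0.8, 4.0]
width: 0.0003
```

```bash
python3 -c "
from h import *
s=read_state();print(s['time'],s['ft_force'],s['width'],tcpm())"
```

```text
14.65 [-0.12001803 -0.79744806  3.97222233] 0.00033575692865163973 [ 0.0447 -0.0338  0.0986]
```

arm_command --pt "255 1 0 0 0 0 0" --pt "255 2 0 0 0 0 0" --pt "255 2.5 0 0 0 0 0" --pt "255 2.5 0 0 0 0 0"

```text
time: 15.05
ee_pos: [0.5551, 0.0707, 0.098]
eef_rot: [-0.547, 0.448, 0.547, 0.449]
ft_force: [-10.0, -2.4, 25.9]
width: 0.0003
```

```bash
python3 -c "
from h import *
s=read_state();print(s['time'],s['ft_force'],s['width'],tcpm())"
```

```text
15.05 [-9.98702375 -2.42029871 25.8502027 ] 0.0003389980627597553 [ 0.0448 -0.0338  0.098 ]
```

arm_command --pt "255 -5 0 0 0 0 0" --pt "255 -20 0 0 0 0 0" --pt "255 -60 0 0 0 0 0" --pt "255 -100 0 0 0 0 0" --pt "255 -140 20 0 0 0 0" --pt "255 -150 60 30 0 0 0" --pt "255 -150 100 60 0 0 0" --pt "255 -150 140 90 0 0 0" --pt "255 -150 150 90 0 0 0" --pt "255 -150 150 90 0 0 0"

```text
time: 16.05
ee_pos: [0.3888, 0.1298, 0.2467]
eef_rot: [-0.547, 0.447, 0.548, 0.448]
ft_force: [0.4, -0.5, 0.1]
width: 0.0005
```

```bash
python3 -c "
from h import *
s=read_state();print(s['time'],s['ft_force'],s['joint_vel'].round(3),tcpm())
cv2.imwrite('pics/side10.png',cv2.resize(camera('side')[150:310,220:380,::-1],None,fx=3.7,fy=3.7,interpolation=cv2.INTER_CUBIC))
cv2.imwrite('pics/top10.png',camera('top')[:,:,::-1])"
```

```text
16.05 [ 0.36704254 -0.48052903  0.07567654] [ 0.02   0.057  0.044 -0.044 -0.009 -0.023  0.034] [-0.1064  0.057   0.2467]
```

View pics/side10.png

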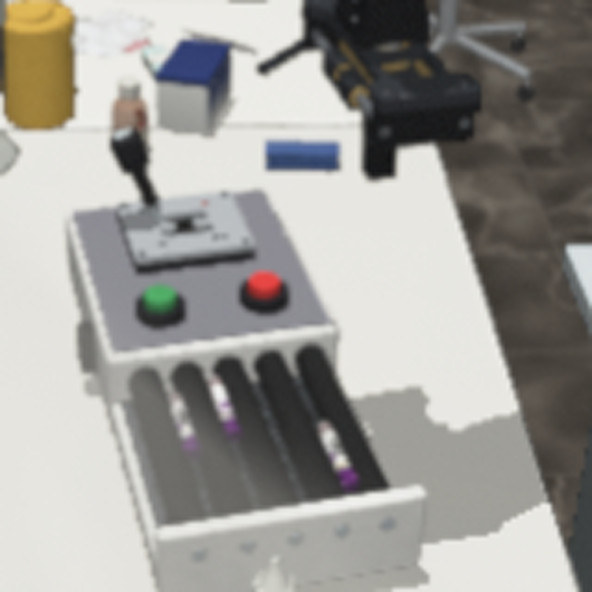

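View pics/top10.png

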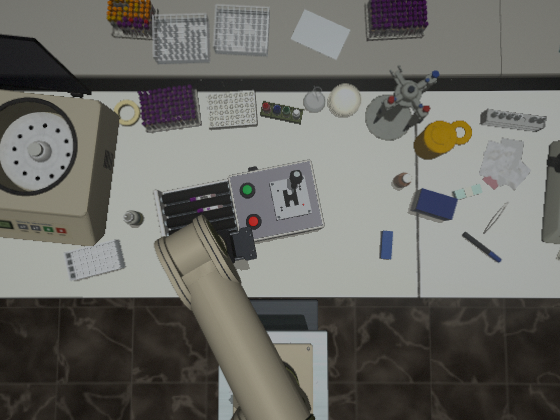

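arm_command --pt "255 0 0 0 0 0 0" --pt "255 0 0 0 0 0 0"

```text
time: 16.35
ee_pos: [0.3906, 0.1289, 0.2459]
eef_rot: [0.547, -0.449, -0.547, -0.448]
ft_force: [0.8, -0.8, 0.2]
width: 0.0006
```

```bash
python3 -c "
from bench import *
s=read_state();print(s['time'],s['ft_force'],s['joint_vel'].round(3));print(close_job())"
```

```text
16.35 [ 0.84767202 -0.77524684  0.17211544] [-0.001 -0.002 -0.006  0.005 -0.001 -0.    -0.002]
the job is handed in; nothing more can be done
None
```

The gear lever is fully home in third and the green start button has been pressed down and released. The job was handed in at 16.35 s.

I used shut fingers throughout and never gripped the lever. I pushed it from about -0.1 rad (left channel, back of neutral) to neutral, across to the right, then forward into third.

**Lever:** At the end of the third slot the push force rose to about 17 N with the tip barely moving. Afterwards the top picture put the knob at a forward lean of about 0.30–0.31 rad.

**Start button:** It bottomed out at 98 mm above the desk, which is the full 6 mm of travel, at about 26 N, against the 4 N or so it needs. After release it looks fully out again in the picture.

**Everything else:** I saw no change to the stop button, the tubes or the loose items in the last pictures. One tube is hidden by the arm in the top view but visible in the side view.

Two approach moves stopped short of target, the second by 8 mm beside the start button. I corrected both before touching anything. No check failed.

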